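Put the full sugar canister in the caddy

ROBOT

A 6-joint arm with a two-finger parallel gripper is mounted at the origin on the work surface. World frame = base frame: x ahead of the robot, y to its left, z up, the work surface at z = 0. Lengths are in m, angles in rad, forces in N, time in s.
With the tool pointing down it reaches from about 0.325 to 0.775 m from the base axis. Payload 9.3 kg.
Tool frame: the origin (TCP) lies between the finger pads; the fingertips stand ctrl.tip_extent ahead of it and the grasp point (between the pads) lies 8 mm behind it (ctrl.tip_extent is the distance from the TCP to the fingertips, in m); z points along the fingers, y is the line along which they close (so a half turn about z gives the same grasp; the last joint's range is limited). The gripper opens to 85 mm and grips with 20 to 120 N. Pads are 22 mm wide; open, the fingers measure 114 mm over their backs; the gripper's body (76 mm by 85 mm) begins 54 mm behind the grasp point. The pads swing forward as they close: fully open they stand 13 mm farther back than shut.
Start: joints at [1.093, 0.259, 0.021, 1.334, 0, 1.418], TCP at [0.176, 0.521, 0.242] pointing down, gripper open.
Joint ranges: [-3.04, 3.04], [-0.91, 1.82], [-1.04, 1.36], [-1.92, 1.95], [-1.52, 1.45], [-3.14, 3.14]. Speed limits (rad/s): [2.22, 2.22, 2.79, 3.14, 3.14, 3.14].

INTERFACE

Orientations are given as [roll, pitch, yaw] about the fixed x, y, z axes, in that order (R = Rz(yaw) Ry(pitch) Rx(roll)).
In Python, from station import ctrl gives the robot as it stands.
- The arm moves only by the tool servo_tool, never from a script. Its argument "plan" is a list of rows, each a list of 3 entries, a list of its own where there are three numbers: the turn, a rotation vector about the world's x, y, z in rad, then the shift along the world's x, y, z in mm, then the finger opening in mm, from 0 to 85.4. In form: [[[rx, ry, rz], [x, y, z], hand], ...]. A call has 1 to 8 rows; each row is the pose to reach, as a shift and turn from the pose commanded when the call began; what a row does not reach only later rows make up. A row lasts 1/10 s, in which the tool goes at most 50 mm and 8.59 degrees, less where a joint would pass 70% of its speed; a pose out of reach is approached as far as the arm can. A call with a gripper value outside its range is refused whole. The fingers move at their own pace and stop on an object; "force" is the grip in N (left out, the last holds). Time passes only in rows, so rows that repeat a pose let the fingers close. It gives the time, the measured TCP pose, the force, the opening and the grip force at its end, in the units of the state.
- ctrl.read_state(): the state, without advancing time (a new reading comes with each control period).
- ctrl.read_camera(name): name is "scene" or "side" or "wrist"; returns a dict with "img" (480x640x3 uint8, red, green, blue), "fx", "fy", "cx", "cy" (pixels), "view" (4x4, takes a point from world to camera coordinates); the wrist camera has in their place "tool_from_camera" (4x4, takes a point from camera to tool coordinates, whose origin is the TCP and whose axes are the flange's). Camera axes: x right, y up, looking along -z (the intrinsics and any distortion apply to the point x, -y, -z); pixel columns grow to the right and rows downward; lengths in m; the calibration is good to about 2 mm. A picture is of the moment at which its call begins: read the wrist's pose just before it. There is no depth.
- ctrl.job_done(): hands the job in; it is judged then, once.
The state is a dict: "clock": time; "q": joint angles; "dq": joint speeds; "tau": joint torques, N m; "tool_pos": TCP position; "eef_rot": TCP orientation; "ft_force": force on the tool from outside, world axes, zero at the start; "torque": the same for the moment, N m; "finger_gap": opening from 0.0 (shut) to 1.0 (fully open); "gripper_force": force on a finger pad.
Only numpy, scipy, OpenCV 4.12 (cv2) and the standard library are available. Lean on these libraries where they do the work, as an engineer would, in place of code of your own. Each camera call takes 0.05 s, during which the arm holds its last target. There are 200 camera calls.

TASK

Of the four look-alike yellow sugar canisters in the tray one is full and three are empty: lift them to feel which is the full one and lower it gently, without dropping it, into the narrow bay of the wooden caddy, so that it stands upright and flat on the bay's floor (the cork mat is free for setting it down to change your grip). The three empty ones must end standing upright in the tray's compartments. Tip no canister over, leave the coffee jar, mug, teaspoon and biscuit tin where they are, and let go of everything.

Things in the scene. Friction and masses are not known exactly. Their poses are not given: they have to be found in the camera images.
- can_a_mid (a point): centre (60 mm above its underside) of one of four identical upright yellow canisters with a white snapped-on lid that never comes off; box-shaped, flush sides, 62 mm along its x, 46 mm along its y, 120 mm high, z up. Full it weighs 0.45 to 0.7 kg (a hard block inside with a few mm of play), empty 0.13 to 0.18 kg; nothing else tells them apart. Stiff walls; a grip of 40 N does no harm
- can_a: the same canister as can_a_mid, origin at the centre of its underside
- can_b_mid (a point): centre (60 mm above its underside) of one of four identical upright yellow canisters with a white snapped-on lid that never comes off; box-shaped, flush sides, 62 mm along its x, 46 mm along its y, 120 mm high, z up. Full it weighs 0.45 to 0.7 kg (a hard block inside with a few mm of play), empty 0.13 to 0.18 kg; nothing else tells them apart. Stiff walls; a grip of 40 N does no harm
- can_b: the same canister as can_b_mid, origin at the centre of its underside
- can_c_mid (a point): centre (60 mm above its underside) of one of four identical upright yellow canisters with a white snapped-on lid that never comes off; box-shaped, flush sides, 62 mm along its x, 46 mm along its y, 120 mm high, z up. Full it weighs 0.45 to 0.7 kg (a hard block inside with a few mm of play), empty 0.13 to 0.18 kg; nothing else tells them apart. Stiff walls; a grip of 40 N does no harm
- can_c: the same canister as can_c_mid, origin at the centre of its underside
- can_d_mid (a point): centre (60 mm above its underside) of one of four identical upright yellow canisters with a white snapped-on lid that never comes off; box-shaped, flush sides, 62 mm along its x, 46 mm along its y, 120 mm high, z up. Full it weighs 0.45 to 0.7 kg (a hard block inside with a few mm of play), empty 0.13 to 0.18 kg; nothing else tells them apart. Stiff walls; a grip of 40 N does no harm
- can_d: the same canister as can_d_mid, origin at the centre of its underside
- tray: fixed brown tray on the shelf, origin at the centre of its underside, z up; 78 mm along x, 225 mm along y, walls 35 mm high and 5 mm thick, floor 5 mm thick. Three dividers make four compartments in a row along y, at y = -82.5, -27.5, 27.5, 82.5 mm, each 68 mm by 50 mm inside. One canister stands in each at the start, its 62 mm side along the tray's x; only about 9 mm separate neighbouring canisters
- bay (a point): middle of the floor of the caddy's bay, 6 mm above the shelf; z up. The bay lies between two 12 mm thick wooden cheeks that face each other along y, 70 mm apart and rising 130 mm above this floor, 82 mm long along x. Blue lips 15 mm high above this floor, 58 mm apart, close it low down along x; above them it is open at both ends. A canister fits only with its 62 mm side along the bay's y (either way round), and fingers do not fit between canister and cheeks
- caddy: the fixed wooden caddy that has the bay, origin at the centre of its underside, 6 mm under point bay, same axes; 82 by 94 mm, 136 mm high
- mat: fixed cork mat lying clear on the shelf, 140 by 140 by 4 mm, origin at the centre of its underside: a free place to set a canister down and change grip
- jar: closed amber glass coffee jar with a red lid, 72 mm across, 130 mm high, origin under its centre; stays where it is
- mug: white ceramic mug, 82 mm across, 95 mm high, handle at its +y, origin under its centre; stays where it is
- teaspoon: steel spoon, 150 mm long along its x, lying on the shelf; stays where it is
- biscuit_tin: round blue tin, 110 mm across, 100 mm high, origin under its centre; stays where it is

How it is judged:
By the outcome, as a careful person would: the job done as asked, in the order asked, and still so for the second after the job is handed in, with the robot touching nothing.
It also fails if it takes over 72 s, if anything falls off the work surface, if the arm or the gripper's body presses on something with over 40 N, if the wrist force passes 120 N, or if a joint passes its speed limit or range.

## Working session

There is one attempt and no reset: what is moved stays moved. The work goes in short steps, Python scripts to look and compute and a tool call to move; the robot and the scene stay as the last step left them, time stands still between calls to the robot, and variables do not carry over. Pictures are saved under pics/ and viewed, at most 10 in all, crops included, and the job is handed in when it is done.

Besides the shell and the picture viewer there is one more tool, called after "Call:" as a command line: name --argument value ..., lists and objects as JSON in quotes. servo_tool: Moves the arm, as the interface text tells. Its arguments: {"type":"object","properties":{"plan":{"type":"array","items":{"type":"array"}},"force":{"type":"number"}},"required":["plan"]}

```bash
ls; mkdir -p pics; python3 - <<'E'
from station import ctrl
import cv2
s=ctrl.read_state(); print({k:s[k] for k in('clock','tool_pos','eef_rot','ft_force','finger_gap')}, ctrl.tip_extent)
for n in("scene","side"):
    c=ctrl.read_camera(n); cv2.imwrite(f"pics/{n}0.png",c["img"][:,:,::-1]); print(n,{k:v for k,v in c.items() if k!="img"})
E
```

```text
pics
{'clock': 0.0, 'tool_pos': array([0.17540403, 0.52099177, 0.24164686]), 'eef_rot': array([-3.14022273e+00, -2.03615168e-04,  2.81677242e+00]), 'ft_force': array([ 0.376314 , -0.5318161,  0.0131652]), 'finger_gap': 0.9984934250237782} 0.011
scene {'fx': 586.379159625543, 'fy': 586.379159625543, 'cx': 319.0125656265664, 'cy': 243.44773251905795, 'view': array([[ 0.05276359,  0.99842792,  0.01891266, -0.03907465],
       [-0.62315721,  0.01812094,  0.78188664,  0.31402699],
       [ 0.78031474, -0.05304071,  0.62313368, -1.69718539],
       [ 0.        ,  0.        ,  0.        ,  1.        ]])}
side {'fx': 617.9445004964512, 'fy': 617.9445004964512, 'cx': 315.99135928005603, 'cy': 240.27313465548121, 'view': array([[-0.93230951, -0.36113509,  0.01950439,  0.56701627],
       [ 0.21653024, -0.51417449,  0.82990315, -0.20172404],
       [-0.28967849,  0.77794989,  0.55756644, -0.96915032],
       [ 0.        ,  0.        ,  0.        ,  1.        ]])}
```

View pics/scene0.png

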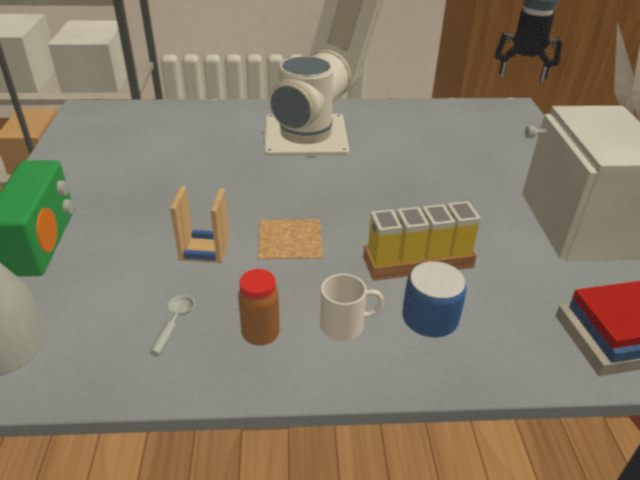

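View pics/side0.png

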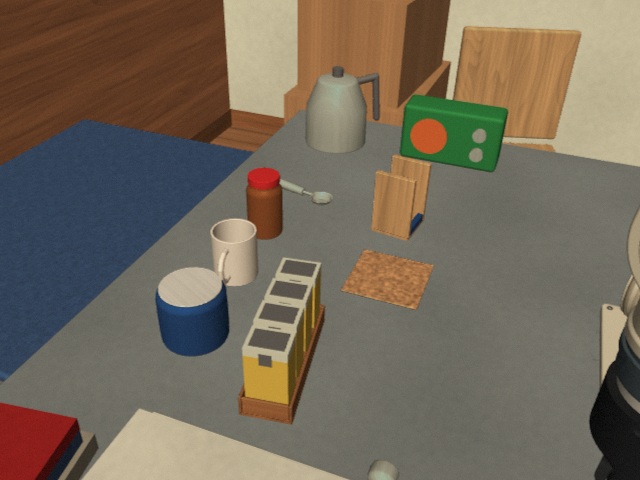

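The scene view shows the tray with the four canisters around (422,240), the caddy at (202,230), the mat at (291,238), the tin at (434,298) and the mug at (343,306). The side view agrees: tray (285,345), caddy (403,200), mat (389,278). I'll enlarge both to pick corners.

```bash
python3 - <<'E'
import cv2
a=cv2.imread("pics/scene0.png"); b=cv2.imread("pics/side0.png")
cv2.imwrite("pics/z1.png",cv2.resize(a[180:340,165:485],(800,400),interpolation=cv2.INTER_CUBIC))
cv2.imwrite("pics/z2.png",cv2.resize(b[150:420,150:440],(644,600),interpolation=cv2.INTER_CUBIC))
E
```

```text
(no output)
```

View pics/z1.png

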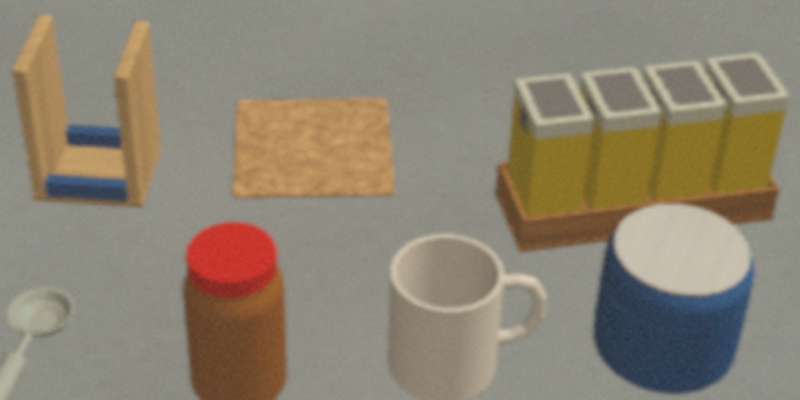

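View pics/z2.png

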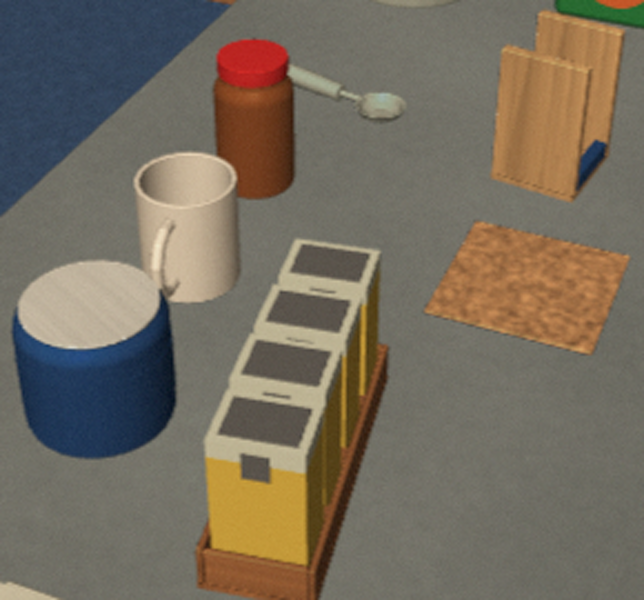

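Corners are readable in both crops (2.5x and 2.22x), so I can fit planar poses for tray, canisters, caddy, mat and tin.

```bash
cat > h.py <<'E'
import numpy as np
from scipy.optimize import least_squares
from station import ctrl
K={'scene':(586.379,319.0126,243.4477,np.array([[0.05276359,0.99842792,0.01891266,-0.03907465],[-0.62315721,0.01812094,0.78188664,0.31402699],[0.78031474,-0.05304071,0.62313368,-1.69718539]])),
'side':(617.9445,315.99136,240.27313,np.array([[-0.93230951,-0.36113509,0.01950439,0.56701627],[0.21653024,-0.51417449,0.82990315,-0.20172404],[-0.28967849,0.77794989,0.55756644,-0.96915032]]))}
def proj(n,P):
    f,cx,cy,V=K[n]; c=V[:,:3]@P+V[:,3]; return np.array([cx+f*c[0]/-c[2],cy-f*c[1]/-c[2]])
def world(p,l):
    c,s=np.cos(p[2]),np.sin(p[2]); return np.array([p[0]+c*l[0]-s*l[1],p[1]+s*l[0]+c*l[1],l[2]])
def fit(obs,p0):
    # obs: (cam,(u,v),(lx,ly,lz) in mm)
    r=lambda p:np.concatenate([proj(n,world(p,np.array(l)/1e3))-uv for n,uv,l in obs])
    s=least_squares(r,p0,loss='soft_l1'); return s.x,np.abs(s.fun.reshape(-1,2)).max(1).round(1)
E
python3 - <<'E'
from h import *
S=lambda u,v:('scene',(165+u/2.5,180+v/2.5)); D=lambda u,v:('side',(150+u/2.2207,150+v/2.2222))
def o(L): return [(a[0],a[1],l) for a,l in L]
X,Y=39,112.5
tray=o([(S(522,246),(X,-Y,0)),(S(517,220),(X,-Y,35)),(S(776,217),(X,Y,0)),(S(777,187),(X,Y,35)),(S(500,165),(-X,-Y,35)),
(D(315,598),(-X,Y,0)),(D(318,572),(-X,Y,35)),(D(203,548),(X,Y,35)),(D(200,583),(X,Y,0)),(D(386,348),(-X,-Y,35))])
print('tray',*fit(tray,[.5,.2,0]))
can=o([(D(207,440),(31,105.5,125)),(D(308,450),(-31,105.5,125)),(D(296,240),(31,-105.5,125)),(D(380,250),(-31,-105.5,125)),
(S(516,78),(-31,-105.5,125)),(S(528,127),(31,-105.5,125)),(S(757,55),(-31,105.5,125)),(S(786,97),(31,105.5,125))])
print('cans',*fit(can,[.5,.2,0])); print('both',*fit(tray+can,[.5,.2,0]))
x=41
cad=o([(S(15,70),(x,-47,136)),(S(40,15),(-x,-47,136)),(S(53,17),(-x,-35,136)),(S(35,198),(x,-47,0)),(S(117,75),(x,35,136)),(S(138,22),(-x,35,136)),(S(150,25),(-x,47,136)),(S(143,204),(x,47,0)),
(D(503,48),(x,47,136)),(D(590,68),(-x,47,136)),(D(493,180),(x,47,0)),(D(575,197),(-x,47,0)),(D(540,12),(x,-35-12,136)),(D(622,32),(-x,-47,136))])
print('caddy',*fit(cad,[.5,-.2,0]))
m=o([(S(237,99),(-70,-70,4)),(S(388,98),(-70,70,4)),(S(395,195),(70,70,4)),(S(233,195),(70,-70,4)),(D(478,221),(70,-70,4)),(D(628,258),(-70,-70,4)),(D(591,351),(-70,70,4)),(D(427,310),(70,70,4))])
print('mat',*fit(m,[.5,0,0]))
for n,a,b,z in(('tin',S(681,250),D(92,305),100),('mug',S(447,277),D(187,184),95),('jar',S(232,255),D(253,60),130)):
    print(n,*fit(o([(a,(0,0,z)),(b,(0,0,z))]),[.6,.2,0]))
# wrist camera
c=ctrl.read_camera('wrist'); print(c['fx'],c['cx'],c['cy'],c['tool_from_camera'])
E
```

```text
tray [0.57406357 0.22023602 0.16603115] [2.4 1.7 2.1 0.6 2.1 4.3 1.  3.1 1.5 3. ]
cans [0.57278606 0.22033984 0.15922399] [1.1 2.1 1.4 0.6 1.2 2.9 1.6 1.3]
both [0.57320255 0.22024607 0.16030249] [1.9 1.4 2.2 0.6 2.1 4.6 0.7 2.9 1.4 2.7 1.2 1.9 1.5 0.7 1.2 2.9 1.6 1.2]
caddy [ 0.51587151 -0.23720061 -0.10499189] [0.4 0.8 1.4 0.7 0.5 1.9 2.8 1.1 0.9 1.5 1.2 2.6 1.6 1.8]
mat [ 0.48415318 -0.05075433 -0.00506245] [0.7 1.1 1.5 0.5 1.4 1.3 0.8 2.2]
tin [0.73429921 0.21608258 0.        ] [3.  1.3]
mug [0.75091204 0.04270164 0.        ] [3.5 2.5]
jar [ 0.76360437 -0.10956449  0.        ] [2.6 2.4]
404.2199368491134 315.0723332969646 245.72499870861117 [[-7.99875889e-04  9.65843331e-01  2.59125491e-01  6.50192108e-02]
 [ 9.99999678e-01  7.91081430e-04  1.38214529e-04 -3.21776498e-04]
 [-7.14957824e-05  2.59125518e-01 -9.65843652e-01 -1.32203793e-01]
 [ 0.00000000e+00  0.00000000e+00  0.00000000e+00  1.00000000e+00]]
```

```bash
python3 - <<'E'
from h import *
for n,uv,z in(('scene',(528,185),0),('scene',(575,255),0),('scene',(555,108),.25),('scene',(580,150),.25),('side',(148,410),.25),('side',(148,410),.15),('side',(148,410),.2),('scene',(580,150),.2),('scene',(580,150),.15)):
    f=lambda p:proj(n,np.array([p[0],p[1],z]))-uv
    print(n,uv,z,least_squares(f,[.5,.4]).x.round(3))
E
```

```text
scene (528, 185) 0 [0.279 0.563]
scene (575, 255) 0 [0.561 0.573]
scene (555, 108) 0.25 [0.354 0.537]
scene (580, 150) 0.25 [0.539 0.518]
side (148, 410) 0.25 [0.565 0.551]
side (148, 410) 0.15 [0.626 0.483]
side (148, 410) 0.2 [0.595 0.517]
scene (580, 150) 0.2 [0.452 0.569]
scene (580, 150) 0.15 [0.364 0.62 ]
```

Call:
servo_tool --plan '[[[0, 0, -0.14], [40, -30, 30], 85], [[0, 0, -0.28], [80, -60, 50], 85], [[0, 0, -0.42], [120, -90, 60], 85], [[0, 0, -0.56], [160, -120, 60], 85], [[0, 0, -0.7], [200, -150, 60], 85], [[0, 0, -0.84], [240, -180, 60], 85], [[0, 0, -0.98], [280, -211, 60], 85], [[0, 0, -1.086], [320, -241, 60], 85]]'

```text
clock: 0.95
tool_pos: [0.4863, 0.2865, 0.3022]
eef_rot: [-3.142, -0.0, 1.725]
ft_force: [0.6, 0.9, -0.1]
finger_gap: 0.998
gripper_force: 0.0
```

Call:
servo_tool --plan '[[[0, 0, 0], [40, -30, 0], 85], [[0, 0, 0], [78, -60, 0], 85], [[0, 0, 0], [78, -60, 0], 85], [[0, 0, 0], [78, -60, 0], 85], [[0, 0, 0], [78, -60, 0], 85]]'

```text
clock: 1.45
tool_pos: [0.5624, 0.2286, 0.3022]
eef_rot: [-3.141, -0.0, 1.731]
ft_force: [0.5, 0.9, 0.7]
finger_gap: 0.993
gripper_force: 0.0
```

```bash
python3 - <<'E'
from station import ctrl
import cv2
s=ctrl.read_state(); c=ctrl.read_camera('wrist'); print({k:s[k] for k in('clock','tool_pos','eef_rot','ft_force','finger_gap','q')})
cv2.imwrite("pics/w1.png",c["img"][:,:,::-1])
E
```

```text
{'clock': 1.45, 'tool_pos': array([0.56242962, 0.2285949 , 0.30220378]), 'eef_rot': array([-3.14108680e+00, -1.62183760e-04,  1.73120836e+00]), 'ft_force': array([0.50708452, 0.93694842, 0.65169674]), 'finger_gap': 0.9931346741224129, 'q': array([2.47809743e-01, 3.53327493e-01, 3.08738081e-01, 1.52669668e+00,
       2.05719135e-04, 1.65819395e+00])}
```

View pics/w1.png

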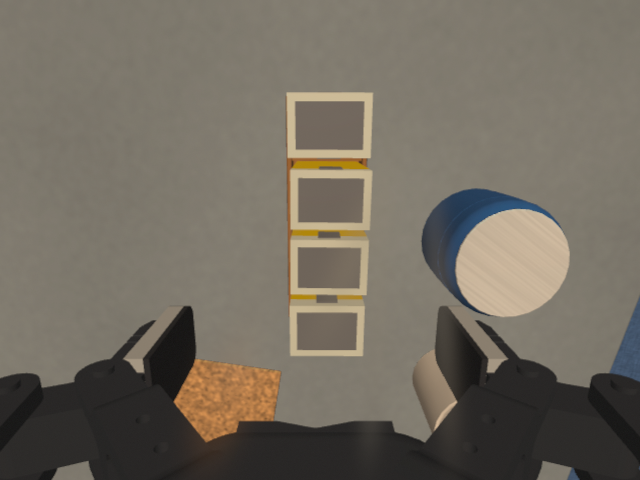

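The picture shows the four lids in a column, centres near (329,125), (330,199), (329,265) and (327,331). The tin is well clear to the right. Now fitting each canister pose.

```bash
cat >> h.py <<'E'
from scipy.spatial.transform import Rotation as Ro
T_tc=np.array([[-7.99875889e-04,9.65843331e-01,2.59125491e-01,6.50192108e-02],[9.99999678e-01,7.91081430e-04,1.38214529e-04,-3.21776498e-04],[-7.14957824e-05,2.59125518e-01,-9.65843652e-01,-1.32203793e-01],[0,0,0,1]])
def setwrist(pos,rpy):
    T=np.eye(4); T[:3,:3]=Ro.from_euler('xyz',rpy).as_matrix(); T[:3,3]=pos
    K['wrist']=(404.22,315.072,245.725,np.linalg.inv(T@T_tc)[:3])
E
python3 - <<'E'
from h import *
setwrist([0.56242962,0.2285949,0.30220378],[-3.1410868,-1.6e-4,1.73120836])
q=dict(A=[(287,93),(372,93),(372,158),(287,158)],B=[(290,169),(371,169),(370,229),(291,229)],C=[(291,236),(368,237),(367,294),(291,294)],D=[(290,306),(364,306),(362,356),(291,356)])
L=[(-31,23,125),(31,23,125),(31,-23,125),(-31,-23,125)]
al=[]
for k,v in q.items():
    print(k,*fit([('wrist',p,l) for p,l in zip(v,L)],[.57,.22,.16]))
    dy={'A':82.5,'B':27.5,'C':-27.5,'D':-82.5}[k]; al+=[('wrist',p,(l[0],l[1]+dy,125)) for p,l in zip(v,L)]
print('all',*fit(al,[.57,.22,.16]))
E
```

```text
A [0.56079327 0.30220171 0.16127533] [0.4 0.7 1.4 0.8]
B [0.57074529 0.24895792 0.16273186] [0.4 0.8 0.3 0.2]
C [0.57874678 0.19621256 0.1572187 ] [1.8 1.  1.4 1.6]
D [0.58638981 0.13872278 0.15921379] [0.6 0.5 0.8 0.7]
all [0.57427907 0.22127245 0.1572435 ] [0.9 1.8 0.7 1.5 1.3 0.8 1.4 1.5 4.3 3.5 0.9 0.7 1.1 1.8 1.9 1.1]
```

Call:
servo_tool --plan '[[[0, 0, 0], [-1, 37, -30], 85], [[0, 0, 0], [-1.5, 74, -60], 85], [[0, 0, 0], [-1.5, 74, -100], 85], [[0, 0, 0], [-1.5, 74, -140], 85], [[0, 0, 0], [-1.5, 74, -170], 85], [[0, 0, 0], [-1.5, 74, -195], 85], [[0, 0, 0], [-1.5, 74, -215], 85], [[0, 0, 0], [-1.5, 74, -215], 85]]' --force 35

```text
clock: 2.3
tool_pos: [0.5591, 0.3028, 0.0851]
eef_rot: [-3.137, 0.001, 1.733]
ft_force: [-0.5, 0.3, 0.6]
finger_gap: 0.993
gripper_force: 0.0
```

Call:
servo_tool --plan '[[[0, 0, 0], [0, 0, 0], 50], [[0, 0, 0], [0, 0, 0], 50], [[0, 0, 0], [0, 0, 0], 50], [[0, 0, 0], [0, 0, 0], 50], [[0, 0, 0], [0, 0, 0], 50], [[0, 0, 0], [0, 0, 0], 50]]'

```text
clock: 2.9
tool_pos: [0.5615, 0.3028, 0.0891]
eef_rot: [3.14, -0.001, 1.731]
ft_force: [-4.5, 2.1, 6.6]
finger_gap: 0.723
gripper_force: 41.0
```

Call:
servo_tool --plan '[[[0, 0, 0], [0, 0, 4], 50], [[0, 0, 0], [0, 0, 10], 50], [[0, 0, 0], [0, 0, 14], 50], [[0, 0, 0], [0, 0, 14], 50], [[0, 0, 0], [0, 0, 14], 50], [[0, 0, 0], [0, 0, 14], 50], [[0, 0, 0], [0, 0, 14], 50]]'

```text
clock: 3.6
tool_pos: [0.5614, 0.3021, 0.101]
eef_rot: [-3.141, 0.0, 1.731]
ft_force: [-1.0, 0.3, -5.2]
finger_gap: 0.722
gripper_force: 39.9
```

Call:
servo_tool --plan '[[[0, 0, 0], [0, 0, 30], 50], [[0, 0, 0], [0, 0, 30], 50], [[0, 0, 0], [0, 0, 30], 50], [[0, 0, 0], [0, 0, 30], 50], [[0, 0, 0], [0, 0, 30], 50], [[0, 0, 0], [0, 0, 30], 50]]'

```text
clock: 4.2
tool_pos: [0.5611, 0.302, 0.1304]
eef_rot: [-3.14, 0.0, 1.731]
ft_force: [0.0, 0.6, -6.3]
finger_gap: 0.716
gripper_force: 45.6
```

Call:
servo_tool --plan '[[[0, 0, 0], [0, 0, 0], 50], [[0, 0, 0], [0, 0, 0], 50]]'

```text
clock: 4.4
tool_pos: [0.5615, 0.3022, 0.131]
eef_rot: [-3.141, 0.0, 1.731]
ft_force: [0.5, -0.2, -6.5]
finger_gap: 0.724
gripper_force: 45.6
```

A lifts about 0.68 kg, so it is the full canister. Taking it to the mat.

Call:
servo_tool --plan '[[[0, 0, 0], [0, 0, 30], 50], [[0, 0, 0], [0, 0, 60], 50], [[0, 0, 0], [0, 0, 90], 50], [[0, 0, 0.1], [-6, -25, 110], 50], [[0, 0, 0.2], [-14, -60, 110], 50], [[0, 0, 0.32], [-22, -95, 110], 50], [[0, 0, 0.44], [-30, -130, 110], 50], [[0, 0, 0.56], [-38, -165, 110], 50]]' --force 32

```text
clock: 5.2
tool_pos: [0.5229, 0.1359, 0.2414]
eef_rot: [3.141, 0.0, 2.296]
ft_force: [-0.0, -0.3, -6.2]
finger_gap: 0.717
gripper_force: 45.6
```

Call:
servo_tool --plan '[[[0, 0, 0.12], [-8, -38, 0], 50], [[0, 0, 0.24], [-16, -75, 0], 50], [[0, 0, 0.36], [-24, -112, 0], 50], [[0, 0, 0.48], [-32, -150, -20], 50], [[0, 0, 0.6], [-38, -175, -40], 50], [[0, 0, 0.72], [-39, -188, -60], 50], [[0, 0, 0.84], [-39, -188, -80], 50], [[0, 0, 0.85], [-39, -188, -100], 50]]'

```text
clock: 6.0
tool_pos: [0.4844, -0.0515, 0.1408]
eef_rot: [-3.141, 0.001, -3.14]
ft_force: [0.7, 0.2, -6.2]
finger_gap: 0.722
gripper_force: 45.6
```

Call:
servo_tool --plan '[[[0, 0, 0], [0, 0, -20], 50], [[0, 0, 0], [0, 0, -35], 50], [[0, 0, 0], [0, 0, -44], 50], [[0, 0, 0], [0, 0, -44], 50], [[0, 0, 0], [0, 0, -44], 50]]'

```text
clock: 6.5
tool_pos: [0.4848, -0.0509, 0.0978]
eef_rot: [-3.141, 0.001, 3.141]
ft_force: [-0.0, -1.2, -6.8]
finger_gap: 0.722
gripper_force: 45.5
```

Call:
servo_tool --plan '[[[0, 0, 0], [0, 0, -2], 50], [[0, 0, 0], [0, 0, -4], 50], [[0, 0, 0], [0, 0, -6], 50], [[0, 0, 0], [0, 0, -7], 50], [[0, 0, 0], [0, 0, -8], 50], [[0, 0, 0], [0, 0, -8], 50]]'

```text
clock: 7.1
tool_pos: [0.4845, -0.0508, 0.0892]
eef_rot: [3.142, -0.0, 3.141]
ft_force: [0.3, -0.6, -5.6]
finger_gap: 0.72
gripper_force: 45.6
```

Call:
servo_tool --plan '[[[0, 0, 0], [0, 0, -1], 50], [[0, 0, 0], [0, 0, -1], 50], [[0, 0, 0], [0, 0, -1], 50]]'

```text
clock: 7.4
tool_pos: [0.4845, -0.0508, 0.0883]
eef_rot: [3.142, 0.0, 3.141]
ft_force: [-0.7, -1.4, -6.6]
finger_gap: 0.718
gripper_force: 45.7
```

Call:
servo_tool --plan '[[[0, 0, 0], [0, 0, -1], 50], [[0, 0, 0], [0, 0, -1], 50], [[0, 0, 0], [0, 0, -1], 50]]'

```text
clock: 7.7
tool_pos: [0.4847, -0.0509, 0.0881]
eef_rot: [-3.141, 0.001, 3.141]
ft_force: [-3.5, -0.5, 6.2]
finger_gap: 0.723
gripper_force: 46.7
```

Call:
servo_tool --plan '[[[0, 0, 0], [0, 0, 1], 85], [[0, 0, 0], [0, 0, 1], 85], [[0, 0, 0], [0, 0, 1], 85], [[0, 0, 0], [0, 0, 1], 85], [[0, 0, 0], [0, 0, 25], 85], [[0, 0, 0], [0, 0, 50], 85], [[0, 0, -0.1], [0, 0, 80], 85], [[0, 0, -0.24], [0, 0, 90], 85]]' --force 25

```text
clock: 8.5
tool_pos: [0.4855, -0.0511, 0.1799]
eef_rot: [-3.141, 0.004, 2.897]
ft_force: [0.3, -0.3, -0.1]
finger_gap: 0.997
gripper_force: 0.0
```

Call:
servo_tool --plan '[[[0, 0, -0.14], [0, 0, 40], 85], [[0, 0, -0.28], [0, 0, 80], 85], [[0, 0, -0.42], [0, 0, 110], 85], [[0, 0, -0.56], [0, 0, 110], 85], [[0, 0, -0.7], [0, 0, 110], 85], [[0, 0, -0.84], [0, 0, 110], 85], [[0, 0, -0.98], [0, 0, 110], 85], [[0, 0, -1.12], [0, 0, 110], 85]]'

```text
clock: 9.3
tool_pos: [0.4845, -0.0508, 0.2872]
eef_rot: [-3.142, -0.0, 1.775]
ft_force: [-0.8, 0.6, 0.3]
finger_gap: 0.996
gripper_force: 0.0
```

Call:
servo_tool --plan '[[[0, 0, -0.14], [0, 0, 0], 85], [[0, 0, -0.21], [0, 0, 0], 85], [[0, 0, -0.21], [0, 0, 0], 85], [[0, 0, -0.21], [0, 0, 0], 85]]'

```text
clock: 9.7
tool_pos: [0.4845, -0.0508, 0.2872]
eef_rot: [-3.142, -0.0, 1.573]
ft_force: [0.1, -0.6, -0.4]
finger_gap: 0.997
gripper_force: 0.0
```

```bash
python3 - <<'E'
from station import ctrl
import cv2
s=ctrl.read_state(); c=ctrl.read_camera('wrist'); print({k:s[k] for k in('clock','tool_pos','eef_rot','ft_force','finger_gap')})
cv2.imwrite("pics/w2.png",c["img"][:,:,::-1])
E
```

```text
{'clock': 9.7, 'tool_pos': array([ 0.48449438, -0.05083516,  0.28723767]), 'eef_rot': array([-3.14152353e+00, -1.17560701e-06,  1.57311552e+00]), 'ft_force': array([ 0.06177523, -0.64075953, -0.37201952]), 'finger_gap': 0.9971153825314862}
```

View pics/w2.png

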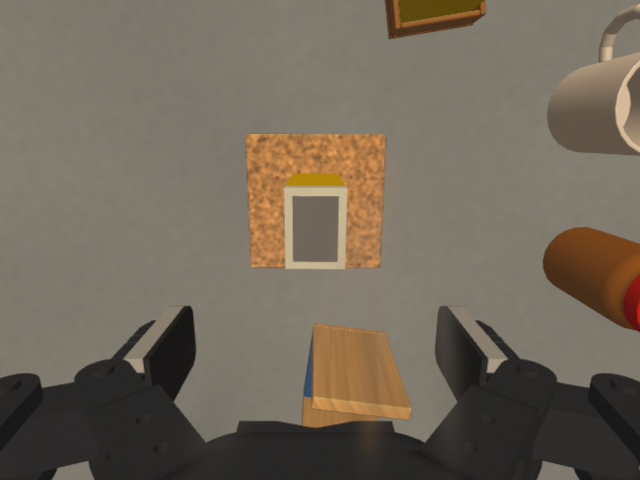

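Canister stands upright on the mat, lid corners (285,186), (347,186), (345,269), (286,269). Before regripping, a look at the caddy from above.

Call:
servo_tool --plan '[[[0, 0, -0.03], [8, -46, 15], 85], [[0, 0, -0.06], [16, -93, 30], 85], [[0, 0, -0.1], [24, -140, 40], 85], [[0, 0, -0.105], [31, -186, 40], 85], [[0, 0, -0.105], [31, -186, 40], 85], [[0, 0, -0.105], [31, -186, 40], 85]]'

```text
clock: 10.35
tool_pos: [0.5154, -0.2379, 0.3265]
eef_rot: [-3.14, -0.001, 1.465]
ft_force: [0.3, -0.3, -0.1]
finger_gap: 0.995
gripper_force: 0.0
```

```bash
python3 - <<'E'
from station import ctrl
from h import *
import cv2
s=ctrl.read_state(); c=ctrl.read_camera('wrist'); print({k:s[k] for k in('clock','tool_pos','eef_rot','ft_force','finger_gap')})
cv2.imwrite("pics/w3.png",c["img"][:,:,::-1])
setwrist([0.48449438,-0.05083516,0.28723767],[-3.14152,0,1.57311])
L=[(-31,23,124),(31,23,124),(31,-23,124),(-31,-23,124)]
v=[(285,186),(347,186),(345,269),(286,269)]
# lid long side along image v (world y)
L=[(-23,31,124),(23,31,124),(23,-31,124),(-23,-31,124)]
print(fit([('wrist',p,l) for p,l in zip(v,L)],[.484,-.05,0]))
E
```

```text
{'clock': 10.35, 'tool_pos': array([ 0.51540276, -0.2379063 ,  0.32650552]), 'eef_rot': array([-3.14042327e+00, -7.68495234e-04,  1.46498572e+00]), 'ft_force': array([ 0.32319369, -0.25717664, -0.06430361]), 'finger_gap': 0.9948402153178898}
(array([ 0.48463446, -0.05173674, -0.00284482]), array([0.8, 1.1, 0.9, 1.2]))
```

View pics/w3.png

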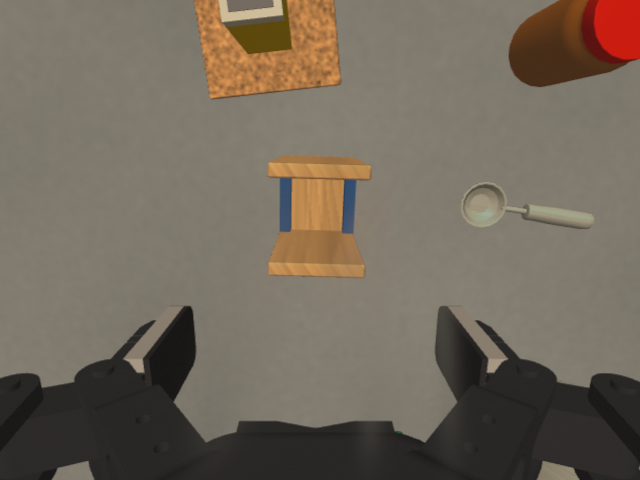

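The caddy's cheek tops span (268,163)–(371,180) and (270,263)–(365,277), with the blue lips in between. Fitting.

```bash
python3 - <<'E'
from h import *
setwrist([0.51540276,-0.2379063,0.32650552],[-3.14042,-7.7e-4,1.464986])
P=[((268,163),(-41,47,136)),((371,166),(41,47,136)),((269,178),(-41,35,136)),((371,180),(41,35,136)),((270,263),(-41,-35,136)),((364,264),(41,-35,136)),((269,276),(-41,-47,136)),((365,277),(41,-47,136))]
print(fit([('wrist',p,l) for p,l in P],[.516,-.237,-.1]))
import cv2
g=cv2.imread('pics/w3.png'); b=g[:,:,0].astype(int)-g[:,:,2]
m=(b>40); m[:150]=0;m[290:]=0
ys,xs=np.nonzero(m); k=(xs>260)&(xs<380); ys,xs=ys[k],xs[k]
for r in (190,205,220): x=xs[ys==r]; print(r,x.min(),x.max(),[ (a,b) for a,b in zip(x[:-1],x[1:]) if b-a>5])
w=(g[:,:,2].astype(int)-g[:,:,0])>45
for u in (285,320,360): print(u,np.nonzero(w[140:290,u])[0]+140)
E
```

```text
(array([ 0.51738114, -0.23999083, -0.12636805]), array([0.5, 1.2, 1.4, 0.2, 1.5, 2.5, 0.3, 1.1]))
190 280 354 [(np.int64(290), np.int64(345))]
205 281 353 [(np.int64(289), np.int64(344))]
220 280 349 [(np.int64(289), np.int64(344))]
285 [155 156 157 158 159 160 161 162 163 164 165 166 167 168 169 170 171 172
 173 174 175 176 177 232 233 234 235 236 237 238 239 240 241 242 243 244
 245 246 247 248 249 250 251 252 253 254 255 256 257 258 259 260 261 262
 263 264 265 266 267 268 269 270 271 272 273 274 275]
320 [156 157 158 159 160 161 162 163 164 165 166 167 168 169 170 171 172 173
 174 175 176 177 178 179 180 181 182 183 184 185 186 187 188 189 190 191
 192 193 194 195 196 197 198 199 200 201 202 203 204 205 206 207 208 209
 210 211 212 213 214 215 216 217 218 219 220 221 222 223 224 225 226 227
 228 229 230 231 232 233 234 235 236 237 238 239 240 241 242 243 244 245
 246 247 248 249 250 251 252 253 254 255 256 257 258 259 260 261 262 263
 264 265 266 267 268 269 270 271 272 273 274 275 276]
360 [160 161 162 163 164 165 166 167 168 169 170 171 172 173 174 175 176 177
 178 179 255 256 257 258 259 260 261 262 263 264 265 266 267 268 269 270
 271 272 273 274 275 276 277]
```

```bash
python3 - <<'E'
from h import *
setwrist([0.51540276,-0.2379063,0.32650552],[-3.14042,-7.7e-4,1.464986])
p=[.51738,-.23999,-.126]
for l in[(-29,0,21),(29,0,21),(-29,15,21),(29,15,21),(0,35,136),(0,-35,136),(0,47,136),(0,-47,136)]: print(l,proj('wrist',world(p,np.array(l)/1e3)).round(1))
E
```

```text
(-29, 0, 21) [291.1 200.6]
(29, 0, 21) [344.3 201.6]
(-29, 15, 21) [291.1 186.7]
(29, 15, 21) [344.9 187.8]
(0, 35, 136) [319.4 179.2]
(0, -35, 136) [317.6 263.6]
(0, 47, 136) [319.8 163.7]
(0, -47, 136) [317.3 277.1]
```

Call:
servo_tool --plan '[[[0, 0, 0.05], [-10, 50, 0], 85], [[0, 0, 0.08], [-18, 98, 0], 85], [[0, 0, 0.105], [-26, 145, -20], 85], [[0, 0, 0.105], [-31, 186.5, -50], 85], [[0, 0, 0.105], [-31, 186.5, -95], 85], [[0, 0, 0.105], [-31, 186.5, -140], 85], [[0, 0, 0.105], [-31, 186.5, -180], 85], [[0, 0, 0.105], [-31, 186.5, -200], 85]]'

```text
clock: 11.2
tool_pos: [0.4824, -0.0482, 0.1248]
eef_rot: [-3.139, -0.001, 1.574]
ft_force: [0.3, 0.6, 0.7]
finger_gap: 0.998
gripper_force: 0.0
```

Call:
servo_tool --plan '[[[0, 0, 0], [0, 0, -18], 85], [[0, 0, 0], [0, 0, -33], 85], [[0, 0, 0], [0, 0, -36], 85], [[0, 0, 0], [0, 0, -36], 85]]'

```text
clock: 11.6
tool_pos: [0.4841, -0.0494, 0.0916]
eef_rot: [-3.141, -0.0, 1.572]
ft_force: [-0.2, 0.3, 0.3]
finger_gap: 0.998
gripper_force: 0.0
```

Call:
servo_tool --plan '[[[0, 0, 0], [0, 0, 0], 35], [[0, 0, 0], [0, 0, 0], 35], [[0, 0, 0], [0, 0, 0], 35], [[0, 0, 0], [0, 0, 0], 35], [[0, 0, 0], [0, 0, 0], 35], [[0, 0, 0], [0, 0, 0], 35], [[0, 0, 0], [0, 0, 0], 35], [[0, 0, 0], [0, 0, 0], 35]]' --force 28

```text
clock: 12.4
tool_pos: [0.4847, -0.0504, 0.092]
eef_rot: [3.141, 0.0, 1.571]
ft_force: [-2.2, 2.0, 6.5]
finger_gap: 0.533
gripper_force: 29.7
```

Call:
servo_tool --plan '[[[0, 0, 0], [0, 0, 4], 35], [[0, 0, 0], [0, 0, 15], 35], [[0, 0, 0], [0, 0, 45], 35], [[0, 0, 0], [0, 0, 85], 35], [[0, 0, 0], [0, 0, 125], 35], [[0, 0, 0], [0, 0, 160], 35], [[0, 0, 0], [0, 0, 170], 35], [[0, 0, 0], [0, 0, 170], 35]]'

```text
clock: 13.2
tool_pos: [0.4848, -0.0504, 0.2621]
eef_rot: [3.14, 0.001, 1.571]
ft_force: [1.5, -0.5, -7.6]
finger_gap: 0.534
gripper_force: 32.1
```

Call:
servo_tool --plan '[[[0, 0, -0.03], [6, -35, 0], 35], [[0, 0, -0.06], [12, -70, 0], 35], [[0, 0, -0.09], [18, -105, 0], 35], [[0, 0, -0.12], [24, -140, 0], 35], [[0, 0, -0.127], [30, -172, 0], 35], [[0, 0, -0.127], [32.5, -188.6, 0], 35], [[0, 0, -0.127], [32.5, -188.6, 0], 35], [[0, 0, -0.127], [32.5, -188.6, 0], 35]]'

```text
clock: 14.0
tool_pos: [0.5164, -0.2386, 0.2594]
eef_rot: [-3.139, -0.002, 1.443]
ft_force: [-0.0, 0.5, -5.8]
finger_gap: 0.531
gripper_force: 35.5
```

```bash
python3 - <<'E'
from station import ctrl
import cv2
s=ctrl.read_state(); print({k:s[k] for k in('clock','tool_pos','eef_rot','ft_force','finger_gap')})
a=ctrl.read_camera('scene')['img'][120:290,130:300]; b=ctrl.read_camera('side')['img'][80:250,330:500]
cv2.imwrite("pics/c1.png",cv2.resize(cv2.hconcat([a,b])[:,:,::-1],(800,400),interpolation=cv2.INTER_CUBIC))
E
```

```text
{'clock': 14.0, 'tool_pos': array([ 0.5164371 , -0.23858719,  0.25937637]), 'eef_rot': array([-3.13857081e+00, -1.83892763e-03,  1.44327392e+00]), 'ft_force': array([-0.03963609,  0.47956724, -5.8207352 ]), 'finger_gap': 0.5312874344713394}
```

View pics/c1.png

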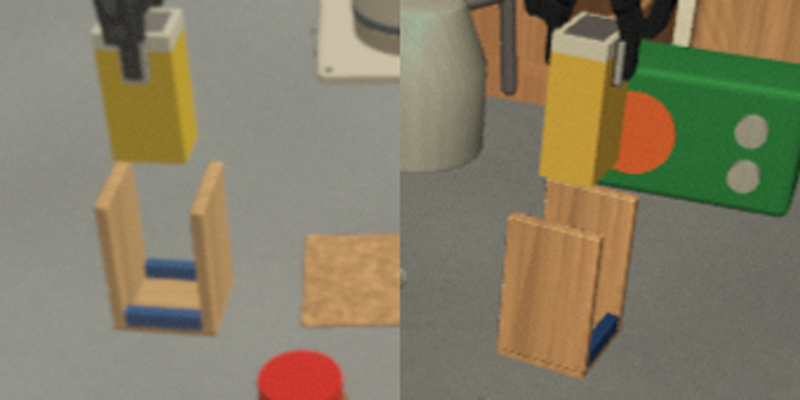

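The canister hangs upright and square over the bay between the cheeks. Lowering it.

Call:
servo_tool --plan '[[[0, 0, 0], [0, 0, -10], 35], [[0, 0, 0], [0, 0, -20], 35], [[0, 0, 0], [0, 0, -30], 35], [[0, 0, 0], [0, 0, -40], 35], [[0, 0, 0], [0, 0, -48], 35], [[0, 0, 0], [0, 0, -55], 35], [[0, 0, 0], [0, 0, -60], 35]]'

```text
clock: 14.8
tool_pos: [0.5169, -0.2389, 0.2005]
eef_rot: [-3.141, -0.0, 1.444]
ft_force: [0.4, 0.2, -6.6]
finger_gap: 0.537
gripper_force: 35.5
```

Call:
servo_tool --plan '[[[0, 0, 0], [0, 0, -12], 35], [[0, 0, 0], [0, 0, -24], 35], [[0, 0, 0], [0, 0, -36], 35], [[0, 0, 0], [0, 0, -48], 35], [[0, 0, 0], [0, 0, -60], 35], [[0, 0, 0], [0, 0, -70], 35], [[0, 0, 0], [0, 0, -75], 35], [[0, 0, 0], [0, 0, -75], 35]]'

```text
clock: 15.6
tool_pos: [0.5167, -0.2388, 0.1255]
eef_rot: [-3.14, -0.001, 1.444]
ft_force: [-0.6, 0.7, -6.9]
finger_gap: 0.535
gripper_force: 35.4
```

Inside the cheeks with no side force; on down towards about 0.094.

Call:
servo_tool --plan '[[[0, 0, 0], [0, 0, -8], 35], [[0, 0, 0], [0, 0, -15], 35], [[0, 0, 0], [0, 0, -21], 35], [[0, 0, 0], [0, 0, -25], 35], [[0, 0, 0], [0, 0, -28], 35], [[0, 0, 0], [0, 0, -29], 35], [[0, 0, 0], [0, 0, -29], 35]]'

```text
clock: 16.3
tool_pos: [0.517, -0.2389, 0.0972]
eef_rot: [-3.142, -0.0, 1.444]
ft_force: [0.2, -0.1, -4.9]
finger_gap: 0.537
gripper_force: 35.5
```

Call:
servo_tool --plan '[[[0, 0, 0], [0, 0, -0.5], 35], [[0, 0, 0], [0, 0, -1], 35], [[0, 0, 0], [0, 0, -1.5], 35], [[0, 0, 0], [0, 0, -1.5], 35], [[0, 0, 0], [0, 0, -1.5], 35]]'

```text
clock: 16.8
tool_pos: [0.517, -0.2389, 0.0958]
eef_rot: [3.142, 0.0, 1.444]
ft_force: [-0.2, -0.2, -6.7]
finger_gap: 0.537
gripper_force: 35.5
```

Call:
servo_tool --plan '[[[0, 0, 0], [0, 0, -0.5], 35], [[0, 0, 0], [0, 0, -1], 35], [[0, 0, 0], [0, 0, -1], 35], [[0, 0, 0], [0, 0, -1], 35]]'

```text
clock: 17.2
tool_pos: [0.517, -0.2389, 0.0948]
eef_rot: [-3.142, -0.0, 1.444]
ft_force: [0.4, -0.2, -6.4]
finger_gap: 0.538
gripper_force: 35.5
```

Call:
servo_tool --plan '[[[0, 0, 0], [0, 0, -0.5], 35], [[0, 0, 0], [0, 0, -1], 35], [[0, 0, 0], [0, 0, -1], 35], [[0, 0, 0], [0, 0, -1], 35]]'

```text
clock: 17.6
tool_pos: [0.517, -0.2388, 0.0945]
eef_rot: [3.141, 0.0, 1.444]
ft_force: [-3.4, 3.2, 6.8]
finger_gap: 0.536
gripper_force: 36.7
```

Call:
servo_tool --plan '[[[0, 0, 0], [0, 0, -0.5], 35], [[0, 0, 0], [0, 0, -0.5], 35], [[0, 0, 0], [0, 0, -0.5], 35], [[0, 0, 0], [0, 0, -0.5], 35]]'

```text
clock: 18.0
tool_pos: [0.517, -0.2388, 0.0945]
eef_rot: [3.141, 0.0, 1.444]
ft_force: [-5.0, 3.8, 10.5]
finger_gap: 0.54
gripper_force: 37.4
```

Seated on the floor at the expected height. Release and rise.

Call:
servo_tool --plan '[[[0, 0, 0], [0, 0, 0.5], 60], [[0, 0, 0], [0, 0, 0.5], 70], [[0, 0, 0], [0, 0, 0.5], 75], [[0, 0, 0], [0, 0, 0.5], 75], [[0, 0, 0], [0, 0, 0.5], 75], [[0, 0, 0], [0, 0, 15], 75], [[0, 0, 0], [0, 0, 40], 75], [[0, 0, 0], [0, 0, 80], 75]]'

```text
clock: 18.8
tool_pos: [0.5161, -0.2384, 0.1722]
eef_rot: [-3.138, -0.002, 1.444]
ft_force: [0.7, -0.2, -0.5]
finger_gap: 0.877
gripper_force: 0.0
```

Call:
servo_tool --plan '[[[0, 0, 0], [0, 0, 45], 85], [[0, 0, 0], [0, 0, 90], 85], [[0, 0, 0], [-10, 40, 130], 85], [[0, 0, 0], [-20, 80, 150], 85], [[0, 0, 0], [-30, 120, 150], 85], [[0, 0, 0], [-30, 120, 150], 85], [[0, 0, 0], [-30, 120, 150], 85]]'

```text
clock: 19.5
tool_pos: [0.487, -0.1182, 0.3237]
eef_rot: [3.14, 0.0, 1.446]
ft_force: [-0.3, 0.0, 0.7]
finger_gap: 0.995
gripper_force: 0.0
```

```bash
python3 - <<'E'
from station import ctrl
import cv2
s=ctrl.read_state(); print({k:s[k] for k in('clock','tool_pos','eef_rot','ft_force','finger_gap')})
a=ctrl.read_camera('scene')['img'][140:360,140:500]; b=ctrl.read_camera('side')['img'][100:430,140:500]
a=cv2.resize(a,(430,263)); b=cv2.resize(b,(360,330))
cv2.imwrite("pics/e1.png",cv2.hconcat([cv2.copyMakeBorder(a,0,67,0,0,cv2.BORDER_CONSTANT),b])[:,:,::-1])
E
```

```text
{'clock': 19.5, 'tool_pos': array([ 0.4869806 , -0.11820369,  0.32373736]), 'eef_rot': array([3.14043238e+00, 4.80533587e-04, 1.44565752e+00]), 'ft_force': array([-0.32665775,  0.04106259,  0.72959619]), 'finger_gap': 0.9953872463151647}
```

View pics/e1.png

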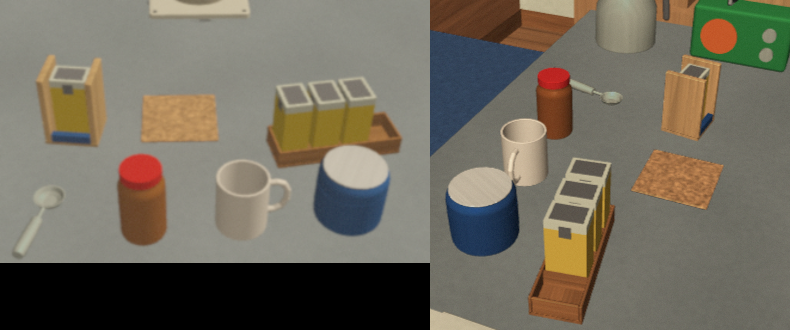

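The canister stands flat in the bay at (70,105) left. The other three are upright in the tray and everything else is in place.

```bash
python3 -c "
from station import ctrl
print(ctrl.job_done())"
```

```text
the job is handed in; nothing more can be done
None
```

The first canister I lifted weighed about 0.68 kg, so I took it as the full one without lifting the others; it now stands upright on the floor of the caddy's bay, the other three stand upright in the tray, and the job was handed in at about 20 s with the gripper open and clear.

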